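Set a metal plate on the sawing board for the hacksaw

ROBOT

A 7-joint arm with a two-finger parallel gripper is mounted at the origin on the work surface. World frame = base frame: x ahead of the robot, y to its left, z up, the work surface at z = 0. Lengths are in m, angles in rad, forces in N, time in s.
With the tool pointing down it reaches from about 0.4 to 0.85 m from the base axis. Payload 10.4 kg.
Tool frame: the origin (TCP) lies at the very end of the fingers, on their centre line; the grasp point (between the pads) lies 19 mm behind it; z points along the fingers, y is the line along which they close (so a half turn about z gives the same grasp; the last joint's range is limited). The gripper opens to 87 mm and grips with 3 to 60 N. Pads are 19 mm wide; open, the fingers measure 117 mm over their backs; the gripper's body (75 mm by 190 mm) begins 51 mm behind the grasp point.
Start: joints at [1.295, 0.332, -0.065, 1.46, 0.022, 1.35, -0.088], TCP at [0.156, -0.605, 0.223] pointing down, gripper open.
Joint ranges: [-2.6, 2.6], [-0.5, 2.12], [-1.47, 1.34], [0.16, 2.42], [-1.27, 4.41], [0.06, 2.06], [-2.6, 2.6]. Speed limits (rad/s): [2.22, 2.22, 2.79, 2.79, 3.14, 3.14, 3.14].

INTERFACE

Orientations are given as a unit quaternion [x, y, z, w].
In Python, from bench import * gives the robot as it stands.
- The arm moves only by the tool step_arm, never from a script. Its arguments are lists of equal length, an entry for each row: "delta_pos": the shift along the world's x, y, z in units of 25 mm (1.0 is 25 mm), a list of three; "turn": the turn about the world's z in units of 0.12 rad (1.0 is 0.12 rad). In form: {"delta_pos": [[tx, ty, tz], ...], "turn": [turn, ...]}. A call has 1 to 12 rows; each row shifts and turns the commanded pose from where the row before left it; what a row does not reach is not made up. A row lasts 1/10 s, in which the tool goes at most 50 mm and 8.59 degrees, less where a joint would pass 70% of its speed; a pose out of reach is approached as far as the arm can. A call with a number of a shift or a turn outside -1 to 1 is refused whole. A call with a gripper value outside its range is refused whole. "grip" is the closure, from 0 (fully open) to 1 (shut), set as the call begins (left out, the last holds). The fingers move at their own pace and stop on an object; "newtons" is the grip in N (left out, the last holds). Time passes only in rows, so rows that do not move let the fingers close. It gives the time, the measured TCP pose, the force, the opening and the grip force at its end, in the units of the state.
- read_state(): the state, without advancing time (a new reading comes with each control period).
- camera(name): name is "side" or "top"; returns a dict with "image" (400x640x3 uint8, red, green, blue), "z_map" (400x640 float32, m along the optical axis (not along the pixel's ray), 0 where there is no reading), "mtx" (3x3 intrinsics, pixels), "view" (4x4, takes a point from world to camera coordinates). Camera axes: x right, y up, looking along -z (the intrinsics and any distortion apply to the point x, -y, -z); pixel columns grow to the right and rows downward; lengths in m; the calibration is good to about 2 mm. A picture is of the moment at which its call begins.
- close_job(): hands the job in; it is judged then, once.
The state is a dict: "time": time; "joint_positions": joint angles; "joint_vel": joint speeds; "joint_torque": joint torques, N m; "ee_pos": TCP position; "eef_rot": TCP orientation; "ft_force": force on the tool from outside, world axes, zero at the start; "torque": the same for the moment, N m; "width": finger opening in m; "grip_force": force on a finger pad.
Only numpy, scipy, OpenCV 4.12 (cv2) and the standard library are available. Lean on these libraries where they do the work, as an engineer would, in place of code of your own. Each camera call takes 0.05 s, during which the arm holds its last target. There are 200 camera calls.

TASK

Get the rectangular metal plate ready for the hacksaw: with the fingertips, push it over the sawing board so that it lies flat along the fence and about 20 mm of it sticks out past the board's right-hand end (right as seen from the robot). Only push it, never pick it up, and leave everything else where it is.

Things in the scene. Friction and masses are not known exactly. Their poses are not given: they have to be found in the camera images.
- blank: rectangular silvery metal (nickel silver) plate, 60 mm along its own x, 110 mm along its own y, 4 mm thick, 0.16 to 0.33 kg, lying loose and askew on the sawing board. Origin: centre of its underside, so 22 mm above the bench. At the start its x axis points roughly the way the board's does (away from the robot, to the fence). It slides on the wood under a push of a few newtons
- sawing_board: wooden board fixed to the bench: 170 mm along its x (away from the robot), 280 mm along its y (to the robot's left), top face 22 mm above the bench. A fence 20 mm wide, 14 mm above the top face, runs along the whole far edge; its inner face is the plane x = +65 mm. Right-hand end: the plane y = -140 mm. Origin: centre of the underside. It may be turned a little on the bench
- fence_end (a point): point on the sawing board's top face at its right-hand end, at the foot of the fence's inner face: x +65, y -140, z +22 mm in the board's frame; its axes are the board's
- disc: flat round disc of the same silvery metal, 28 mm across, 4 mm thick, lying on the sawing board on its side nearest the robot, towards the right-hand end. Origin: centre of its underside. Not part of the job
- hacksaw: small hacksaw lying flat on the bench to the right of the board: bent steel rod frame about 225 by 65 mm, dark wooden handle 100 mm long, up to 28 mm high. Origin: on the blade line near the middle, at bench level. Not part of the job
- hammer: hammer with wooden handle lying on the bench to the left of the board, 260 mm long, head about 95 mm wide, 28 mm high. Origin: under the middle of its handle. Not part of the job
- punch: steel doming punch standing upright on the bench, 25 mm across, 86 mm tall. Origin: centre of its foot. It stands either in front of the board or to its left. Not part of the job
- flux_pot: white pot with black lid standing on the bench, 52 mm across, 55 mm tall. Origin: centre of its underside. It stands either in front of the board or to its left. Not part of the job
- cap: red plastic screw cap, 32 mm across, 13 mm tall, lying on the bench. Origin: centre of its underside. It lies either in front of the board or to its left. Not part of the job
- bench_block: square steel bench block, 75 by 75 by 22 mm, on the bench behind the board. Origin: centre of its underside. Not part of the job
- firebrick: terracotta-coloured soldering brick with a bright wire ring on top, 75 by 115 by 50 mm, on the bench behind the board. Origin: centre of its underside. Not part of the job
Things that resemble listed ones, but are neither listed nor needed, are in the scene too. Of the things shaped like the blank, the metal one is meant.

How it is judged:
By the outcome, as a careful person would: the job done as asked, in the order asked, and still so for the second after the job is handed in, with the robot touching nothing.
It also fails if it takes over 54 s, if anything falls off the work surface, if the arm or the gripper's body presses on something with over 40 N, if the wrist force passes 120 N, or if a joint passes its speed limit or range.

## Working session

There is one attempt and no reset: what is moved stays moved. The work goes in short steps, Python scripts to look and compute and a tool call to move; the robot and the scene stay as the last step left them, time stands still between calls to the robot, and variables do not carry over. Pictures are saved under pics/ and viewed, at most 10 in all, crops included, and the job is handed in when it is done.

Besides the shell and the picture viewer there is one more tool, called after "Emit:" by a JSON object that holds its "fn" and its "kwargs", one argument or row to a line. step_arm: Moves the arm, as the interface text tells. Shifts and turns lie within -1 to 1; 1 stands for 25 mm of shift or 0.12 rad of turn. Its arguments: {"type":"object","properties":{"delta_pos":{"type":"array"},"turn":{"type":"array"},"grip":{"type":"number"},"newtons":{"type":"number"}},"required":["delta_pos","turn"]}

```bash
mkdir -p pics; python3 - <<'E'
from bench import *
import cv2,numpy as np
for n in ("top","side"):
    c=camera(n); cv2.imwrite(f"pics/{n}0.png",c["image"][:,:,::-1]); np.savez(f"{n}0.npz",**c)
    print(n,c["mtx"].tolist(),np.round(c["view"],4).tolist(),[k for k in c])
s=read_state();print({k:np.round(v,3).tolist() for k,v in s.items()})
E
```

```text
top [[494.41719297256105, 0.0, 323.34346188456294], [0.0, 494.41719297256105, 201.7738001154824], [0.0, 0.0, 1.0]] [[-0.0124, -0.9999, 0.0117, 0.0518], [0.9859, -0.0103, 0.1672, -0.5516], [-0.167, 0.0136, 0.9859, -1.202], [0.0, 0.0, 0.0, 1.0]] ['image', 'z_map', 'mtx', 'view']
side [[509.3134210511883, 0.0, 321.5368003923256], [0.0, 509.3134210511883, 200.11908531822272], [0.0, 0.0, 1.0]] [[-0.8934, -0.4492, 0.0008, 0.5259], [0.2946, -0.5847, 0.7559, -0.1706], [-0.3391, 0.6755, 0.6547, -1.1685], [0.0, 0.0, 0.0, 1.0]] ['image', 'z_map', 'mtx', 'view']
{'time': 0.1, 'joint_positions': [1.295, 0.333, -0.065, 1.461, 0.022, 1.35, -0.088], 'joint_vel': [0.0, -0.001, 0.001, -0.003, -0.001, 0.0, 0.002], 'joint_torque': [0.002, -62.455, 0.025, -39.072, -0.061, 0.036, 0.0], 'ee_pos': [0.156, -0.605, 0.222], 'eef_rot': [0.992, 0.126, -0.0, -0.001], 'ft_force': [-0.452, -0.931, -0.73], 'torque': [-0.067, -0.067, -0.057], 'grip_force': 0.0, 'width': 0.087}
```

View pics/top0.png

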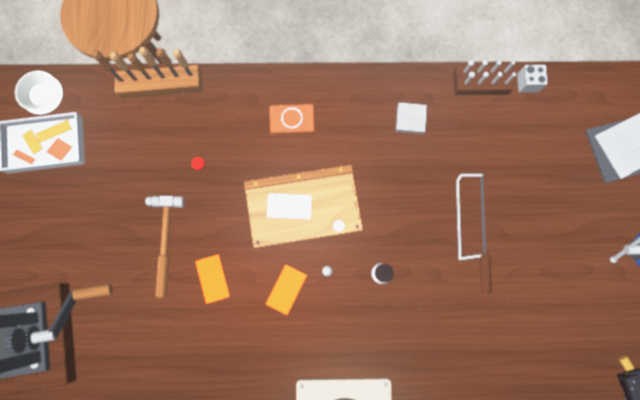

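View pics/side0.png

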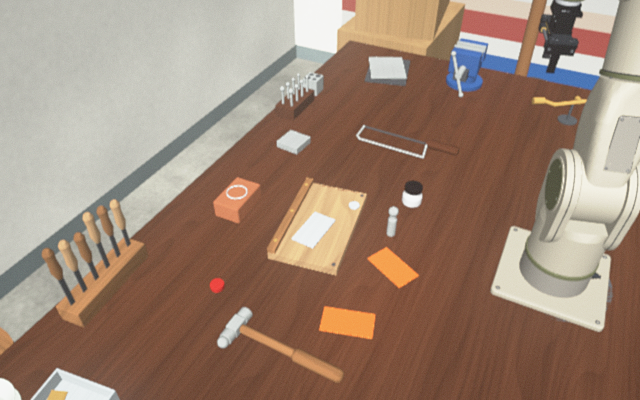

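The top view shows the silver plate at (289,206) on the board (corners about 245,185 / 352,168 / 361,230 / 254,246). The disc is at (339,226), the punch at (327,271) and the pot at (382,273). Shaped like the blank: silver (289,206), orange (212,278) and orange (286,290). The silver one is the blank because it is metal and lies on the board. I'll measure it and confirm in a crop.

```bash
cat >h.py <<'E'
import cv2,numpy as np
def ray(c,uv,z):
    K,V=c["mtx"],c["view"]; R,t=V[:3,:3],V[:3,3]
    uv=np.atleast_2d(uv).astype(float)
    d=np.c_[(uv-[K[0,2],K[1,2]])/K[0,0],np.ones(len(uv))]*[1,-1,-1]
    d=d@R; o=-R.T@t
    return o+d*((z-o[2])/d[:,2])[:,None]
def proj(c,P):
    p=np.atleast_2d(P)@c["view"][:3,:3].T+c["view"][:3,3]; p=p*[1,-1,-1]
    q=p@c["mtx"].T; return q[:,:2]/q[:,2:]
def blobs(c,mask,amin):
    n,l,s,ce=cv2.connectedComponentsWithStats(mask.astype(np.uint8))
    return [(l==i,s[i],ce[i]) for i in range(1,n) if s[i,4]>=amin]
def hsv(c): return cv2.cvtColor(c["image"],cv2.COLOR_RGB2HSV)
def up(c,k=8):  # upsampled image; pixel u -> (u+.5)/k-.5
    return cv2.resize(c["image"],None,fx=k,fy=k,interpolation=cv2.INTER_CUBIC)
def rect(c,z,seed,k=8,sel="silver",r=60):
    "outline of blob at seed, world points on plane z, minAreaRect (m)"
    I=c["image"]; x0,y0=int(seed[0])-r,int(seed[1])-r
    y0=max(y0,0);x0=max(x0,0)
    J=cv2.resize(I[y0:y0+2*r,x0:x0+2*r],None,fx=k,fy=k,interpolation=cv2.INTER_CUBIC)
    H=cv2.cvtColor(J,cv2.COLOR_RGB2HSV)
    m=(H[...,1]<55)&(H[...,2]>130) if sel=="silver" else (H[...,1]<160)&(H[...,2]>110)
    n,l=cv2.connectedComponents(m.astype(np.uint8))
    su=int((seed[0]-x0+.5)*k),int((seed[1]-y0+.5)*k)
    b=(l==l[su[1],su[0]])&m
    cs,_=cv2.findContours(b.astype(np.uint8),cv2.RETR_EXTERNAL,cv2.CHAIN_APPROX_NONE)
    q=max(cs,key=cv2.contourArea)[:,0]; uv=(q+.5)/k-.5+[x0,y0]
    P=ray(c,uv,z)[:,:2]
    return P,cv2.minAreaRect((P*1000).astype(np.float32))
E
python3 - <<'E'
from h import *
c=dict(np.load("top0.npz")); s=dict(np.load("side0.npz"))
print(hsv(c)[[206,226,215,190,240,178],[289,339,310,260,300,300]])
for n,cc,sd in(("top",c,[(289,206),(339,226)]),("side",s,[(314,230),(354,205)])):
    for q in sd:
        P,r=rect(cc,.026,q); print(n,r, cv2.boxPoints(r).round(1).tolist())
P,r=rect(c,.022,(310,228),sel="board",r=75); print(r,cv2.boxPoints(r).round(1).tolist())
J=c["image"][150:270,220:400]; cv2.imwrite("pics/crop.png",cv2.resize(J,None,fx=4.4,fy=4.4,interpolation=cv2.INTER_CUBIC)[:,:,::-1])
E
```

```text
[[120   1 247]
 [120   1 247]
 [ 17   9 245]
 [ 20  80 244]
 [ 12 108 211]
 [ 15 127 231]]
top ((545.8912963867188, 133.41522216796875), (116.95660400390625, 67.21808624267578), 86.87042999267578) [[509.1000061035156, 76.9000015258789], [576.2999877929688, 73.19999694824219], [582.5999755859375, 190.0], [515.5, 193.60000610351562]]
top ((494.0674133300781, 7.53193473815918), (31.85672378540039, 32.65996551513672), 89.36255645751953) [[477.6000061035156, -8.199999809265137], [510.20001220703125, -8.600000381469727], [510.6000061035156, 23.299999237060547], [477.8999938964844, 23.600000381469727]]
side ((543.0014038085938, 135.17681884765625), (117.65802001953125, 64.36468505859375), 86.81156158447266) [[507.6000061035156, 78.19999694824219], [571.9000244140625, 74.5999984741211], [578.4000244140625, 192.10000610351562], [514.0999755859375, 195.6999969482422]]
side ((490.640869140625, 10.085041046142578), (29.426820755004883, 35.974761962890625), 26.74233627319336) [[469.3999938964844, 19.5], [485.6000061035156, -12.600000381469727], [511.8999938964844, 0.6000000238418579], [495.70001220703125, 32.79999923706055]]
((494.59381103515625, 81.18260192871094), (392.1484375, 385.2447814941406), 89.47350311279297) [[300.20001220703125, -113.0999984741211], [685.4000244140625, -116.69999694824219], [689.0, 275.5], [303.79998779296875, 279.0]]
```

View pics/crop.png

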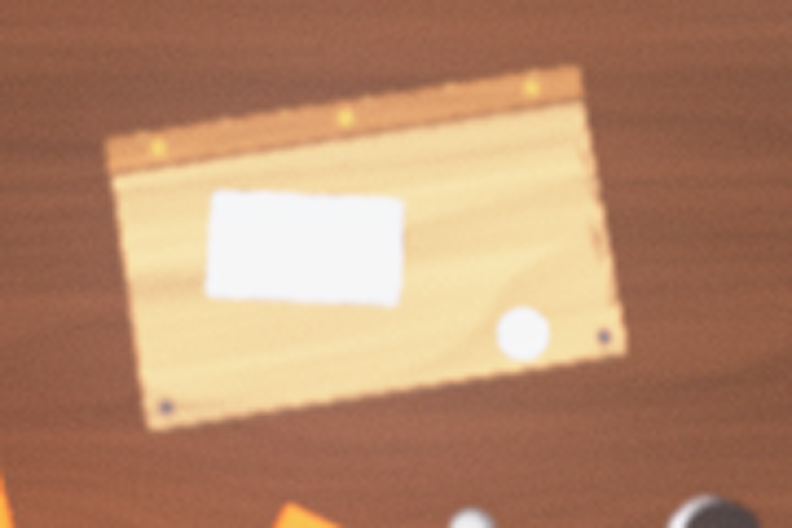

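```bash
cat >>h.py <<'E'
def linefit(P):
    vx,vy,x,y=cv2.fitLine(P.astype(np.float32),cv2.DIST_HUBER,0,1e-3,1e-3).ravel(); return np.array([x,y]),np.array([vx,vy])
def face(c,seed,thr,k=6,z=.022):
    "light board face: minAreaRect then Huber-fitted edges; returns hull rect in mm"
    B=cv2.resize(c["image"][...,2],None,fx=k,fy=k,interpolation=cv2.INTER_CUBIC)
    n,l=cv2.connectedComponents((B>thr).astype(np.uint8))
    b=l==l[int((seed[1]+.5)*k),int((seed[0]+.5)*k)]
    cs,_=cv2.findContours(b.astype(np.uint8),cv2.RETR_EXTERNAL,cv2.CHAIN_APPROX_NONE)
    q=max(cs,key=cv2.contourArea)[:,0]; P=ray(c,(q+.5)/k-.5,z)[:,:2]*1000
    r=cv2.minAreaRect(P.astype(np.float32)); C=cv2.boxPoints(r); out=[]
    for i in range(4):
        a,e=C[i],C[(i+1)%4]; L=np.linalg.norm(e-a); d=(e-a)/L; n_=np.array([-d[1],d[0]])
        s=(P-a)@d; h=(P-a)@n_; w=(abs(h)<8)&(s>.12*L)&(s<.88*L); out.append(linefit(P[w]))
    X=[]
    for i in range(4):
        (p,d),(q_,e)=out[i-1],out[i]; t=np.linalg.solve(np.c_[d,-e],q_-p); X.append(p+t[0]*d)
    return np.array(X),r
def describe(X):
    for i in range(4):
        e=X[(i+1)%4]-X[i]; print(X[i].round(1),"len %.1f ang %.2f"%(np.linalg.norm(e),np.degrees(np.arctan2(e[1],e[0]))))
E
python3 - <<'E'
from h import *
c=dict(np.load("top0.npz")); s=dict(np.load("side0.npz"))
print(c["image"][160:260:3,262].tolist())
for n,cc,sd,t in(("top",c,(310,228),(135,)),("side",s,(330,205),(120,))):
  for th in t:
    X,r=face(cc,sd,th); print(n,th,r); describe(X)
for n,cc,sd in(("top",c,(289,206)),("side",s,(314,230))):
    X,r=face(cc,sd,215,z=.026); print("blank",n,X.mean(0)); describe(X)
for n,cc,sd in(("top",c,(339,226)),("side",s,(354,205))):
    print("disc",face(cc,sd,215,z=.026)[1])
for n,z,uv in(("punchtop",.086,(327,271)),("pottop",.055,(383,273))): print(n,ray(c,uv,z))
E
```

```text
[[149, 97, 73], [149, 96, 76], [144, 94, 74], [145, 98, 77], [145, 98, 78], [150, 99, 76], [176, 122, 90], [226, 164, 114], [232, 171, 117], [226, 179, 133], [243, 215, 161], [241, 214, 160], [243, 216, 164], [244, 220, 166], [245, 225, 173], [246, 227, 177], [246, 226, 174], [243, 216, 162], [236, 200, 149], [241, 212, 156], [244, 220, 167], [244, 218, 166], [245, 221, 169], [244, 219, 165], [245, 220, 167], [246, 225, 173], [245, 221, 167], [239, 205, 154], [241, 211, 159], [171, 122, 95], [162, 104, 81], [154, 98, 77], [156, 100, 75], [156, 98, 76]]
top 135 ((536.7205200195312, 97.11380767822266), (151.1795654296875, 280.0382995605469), 8.475971221923828)
[442.8 223.2] len 277.4 ang -81.65
[483.1 -51.3] len 149.2 ang 8.71
[630.6 -28.7] len 277.3 ang 98.38
[590.2 245.7] len 149.1 ang -171.33Traceback (most recent call last):
  File "<stdin>", line 6, in <module>
  File "h.py", line 43, in face
    s=(P-a)@d; h=(P-a)@n_; w=(abs(h)<8)&(s>.12*L)&(s<.88*L); out.append(linefit(P[w]))
                                                                        ~~~~~~~^^^^^^
  File "h.py", line 32, in linefit
    vx,vy,x,y=cv2.fitLine(P.astype(np.float32),cv2.DIST_HUBER,0,1e-3,1e-3).ravel(); return np.array([x,y]),np.array([vx,vy])
              ~~~~~~~~~~~^^^^^^^^^^^^^^^^^^^^^^^^^^^^^^^^^^^^^^^^^^^^^^^^^
cv2.error: OpenCV(4.12.0) /io/opencv/modules/imgproc/src/linefit.cpp:50: error: (-215:Assertion failed) count > 0 in function 'fitLine2D_wods'
```

```bash
python3 - <<'E'
from h import *
c=dict(np.load("top0.npz")); s=dict(np.load("side0.npz"))
print(s["image"][205,290:380:6].tolist())
for n,cc,sd in(("top",c,(289,206)),("side",s,(314,230))):
    X,r=face(cc,sd,210,z=.026); print("blank",n,X.mean(0)); describe(X)
for n,cc,sd in(("top",c,(339,226)),):
    B=cc["image"][...,2]; print("disc",ray(cc,[b for b in blobs(cc,B>210,20) if b[0][sd[1],sd[0]]][0][2],.026)*1000)
for n,z,uv in(("punchtop",.086,(327,271)),("pottop",.055,(383,273)),("firebrick",.05,(291,131)),("block",.022,(411,130))): print(n,ray(c,uv,z))
X,_=face(c,(310,228),135)
a=np.radians(8.45);R=np.array([[np.cos(a),-np.sin(a)],[np.sin(a),np.cos(a)]])
ctr=X.mean(0)-R@[-10,0]; print("board origin",ctr)
for n,P in(("top",face(c,(289,206),210,z=.026)[0]),("side",face(s,(314,230),210,z=.026)[0])): print(n,"blank corners in board",((P-ctr)@R).round(1).tolist())
E
```

```text
[[140, 99, 73], [207, 153, 107], [230, 191, 144], [226, 190, 140], [230, 197, 144], [236, 203, 152], [229, 194, 145], [231, 198, 145], [239, 214, 157], [228, 192, 143], [238, 244, 245], [240, 244, 243], [196, 156, 117], [130, 91, 71], [122, 83, 64]]
blank top [546.0819 133.5394]
[511.3  77.8] len 63.6 ang -1.43
[574.9  76.3] len 112.2 ang 87.06
[580.6 188.3] len 63.2 ang 176.86
[517.5 191.8] len 114.1 ang -93.09
blank side [543.29224 135.42035]
[509.9  80.6] len 60.4 ang -2.66
[570.2  77.8] len 112.2 ang 86.61
[576.8 189.8] len 60.7 ang 176.53
[516.2 193.5] len 113.1 ang -93.19
disc [[493.80658631   7.55619331  26.        ]]
punchtop [[0.37774843 0.0393862  0.086     ]]
pottop [[ 0.37212969 -0.0983489   0.055     ]]
firebrick [[0.73730683 0.12660123 0.05      ]]
block [[ 0.74630123 -0.1890411   0.022     ]]
board origin [546.58016545  98.6987108 ]
top blank corners in board [[-37.9, -15.4], [24.7, -26.3], [46.8, 83.6], [-15.1, 96.3]]
side blank corners in board [[-38.9, -12.5], [20.3, -24.2], [43.3, 85.7], [-16.1, 98.2]]
```

Emit:
{"fn": "step_arm", "kwargs": {
  "delta_pos": [
    [1, 1, 0],
    [1, 1, 0],
    [1, 1, 0],
    [1, 1, 0],
    [1, 1, 0],
    [1, 1, 0],
    [1, 1, 0],
    [1, 1, 0],
    [1, 1, 0],
    [1, 1, 0],
    [1, 1, 0],
    [1, 1, 0]
  ],
  "turn": [-0.44, -0.43, 0, 0, 0, 0, 0, 0, 0, 0, 0, 0],
  "grip": 0.3,
  "newtons": 20
}}

```text
time: 1.3
ee_pos: [0.457, -0.304, 0.2223]
eef_rot: [0.997, 0.074, -0.0, -0.0]
ft_force: [0.2, -0.7, 0.2]
width: 0.061
grip_force: 0.0
```

Emit:
{"fn": "step_arm", "kwargs": {
  "delta_pos": [
    [0.5, 1, 0],
    [0.5, 1, 0],
    [0.28, 1, 0],
    [0, 1, 0],
    [0, 1, 0],
    [0, 1, 0],
    [0, 1, 0],
    [0, 1, 0],
    [0, 1, 0],
    [0, 1, 0],
    [0, 1, 0],
    [0, 1, 0]
  ],
  "turn": [0, 0, 0, 0, 0, 0, 0, 0, 0, 0, 0, 0]
}}

```text
time: 2.5
ee_pos: [0.488, -0.0042, 0.2223]
eef_rot: [0.997, 0.074, -0.0, 0.0]
ft_force: [0.7, 0.7, -0.3]
width: 0.061
grip_force: 0.0
```

Emit:
{"fn": "step_arm", "kwargs": {
  "delta_pos": [
    [0, 1, 0],
    [0, 1, 0],
    [0, 1, -1],
    [0, 1, -1],
    [0, 1, -1],
    [0, 0.3, -1],
    [0, 0, -1],
    [0, 0, -1],
    [0, 0, -1],
    [0, 0, -0.3],
    [0, 0, 0]
  ],
  "turn": [0, 0, 0, 0, 0, 0, 0, 0, 0, 0, 0]
}}

```text
time: 3.6
ee_pos: [0.4876, 0.1272, 0.0393]
eef_rot: [0.997, 0.074, -0.001, 0.0]
ft_force: [-0.4, 0.2, 0.2]
width: 0.061
grip_force: 0.0
```

```bash
python3 - <<'E'
from bench import *
import cv2
c=camera("side"); cv2.imwrite("pics/s1.png",cv2.resize(c["image"][130:300,230:430],None,fx=3.5,fy=3.5)[:,:,::-1])
E
```

```text
(no output)
```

View pics/s1.png

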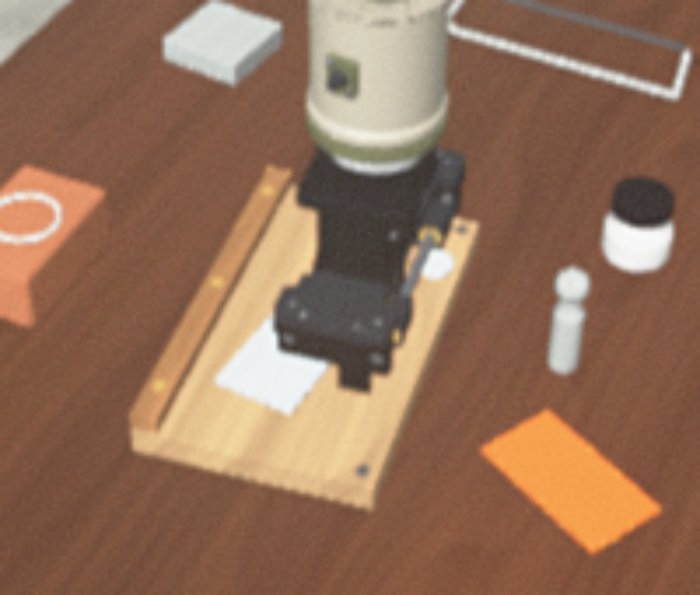

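The left fingertip shows at about (355,375) in the crop, on the near side of the plate (270,365) and clear of the punch (565,320). I'll lower and start pushing towards the fence.

Emit:
{"fn": "step_arm", "kwargs": {
  "delta_pos": [
    [0, 0, -0.3],
    [0, 0, -0.2],
    [0, 0, -0.11],
    [0, 0, 0],
    [0.2, 0.03, 0],
    [0.2, 0.03, 0],
    [0.2, 0.03, 0],
    [0.2, 0.03, 0]
  ],
  "turn": [0, 0, 0, 0, 0, 0, 0, 0]
}}

```text
time: 4.45
ee_pos: [0.5089, 0.1303, 0.0249]
eef_rot: [0.997, 0.074, -0.0, 0.0]
ft_force: [-1.2, 0.0, 0.1]
width: 0.061
grip_force: 0.6
```

Emit:
{"fn": "step_arm", "kwargs": {
  "delta_pos": [
    [0.2, 0.03, 0],
    [0.2, 0.03, 0],
    [0.2, 0.03, 0]
  ],
  "turn": [0, 0, 0]
}}

```text
time: 4.75
ee_pos: [0.5237, 0.1328, 0.0248]
eef_rot: [0.997, 0.074, -0.0, -0.0]
ft_force: [-1.1, -0.3, 0.5]
width: 0.0611
grip_force: 0.7
```

Emit:
{"fn": "step_arm", "kwargs": {
  "delta_pos": [
    [-0.08, -0.01, 0],
    [0, 0, -0.04],
    [0, 0, 0]
  ],
  "turn": [0, 0, 0]
}}

```text
time: 5.05
ee_pos: [0.5212, 0.1324, 0.0237]
eef_rot: [0.997, 0.074, -0.0, 0.0]
ft_force: [0.0, 0.2, -0.3]
width: 0.0605
grip_force: 0.0
```

```bash
python3 - <<'E'
from bench import *
import cv2
c=camera("side"); cv2.imwrite("pics/s2.png",cv2.resize(c["image"][170:290,250:390],None,fx=5,fy=5,interpolation=cv2.INTER_CUBIC)[:,:,::-1])
E
```

```text
(no output)
```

View pics/s2.png

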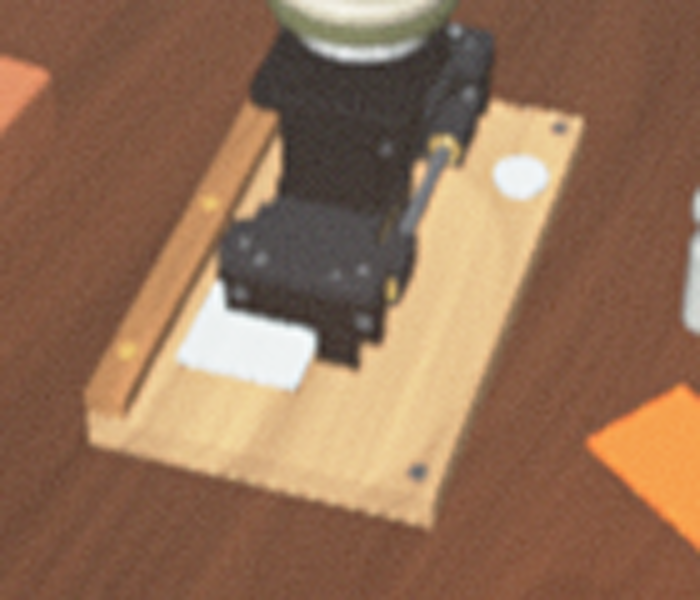

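The plate (250,350 in the crop) has turned nearly square and lies against the fingertips. Pushing on to the fence.

Emit:
{"fn": "step_arm", "kwargs": {
  "delta_pos": [
    [0.2, 0.03, 0],
    [0.2, 0.03, 0],
    [0.1, 0.015, 0],
    [0.06, 0.01, 0]
  ],
  "turn": [0, 0, 0, 0]
}}

```text
time: 5.5
ee_pos: [0.534, 0.134, 0.0234]
eef_rot: [0.997, 0.074, -0.002, 0.001]
ft_force: [-11.0, -2.3, 8.6]
width: 0.0608
grip_force: 6.1
```

Emit:
{"fn": "step_arm", "kwargs": {
  "delta_pos": [
    [0.06, 0.01, 0],
    [0.06, 0.01, 0]
  ],
  "turn": [0, 0]
}}

```text
time: 5.7
ee_pos: [0.5344, 0.1342, 0.023]
eef_rot: [0.997, 0.074, -0.004, 0.001]
ft_force: [-24.0, -5.2, 18.0]
width: 0.0609
grip_force: 12.1
```

Emit:
{"fn": "step_arm", "kwargs": {
  "delta_pos": [
    [0.06, 0.01, 0],
    [0, 0, 0]
  ],
  "turn": [0, 0]
}}

```text
time: 5.9
ee_pos: [0.5344, 0.1342, 0.0227]
eef_rot: [0.997, 0.075, -0.006, 0.002]
ft_force: [-25.3, -6.7, 18.3]
width: 0.061
grip_force: 13.6
```

Emit:
{"fn": "step_arm", "kwargs": {
  "delta_pos": [
    [-0.4, -0.06, 0],
    [-0.2, -0.03, 0.2],
    [0, 0, 0.9],
    [0, 0, 0.9],
    [0.5, 1, 0.5],
    [0.5, 1, 0],
    [0.6, 1, 0],
    [0, 0.45, 0],
    [0, 0, 0]
  ],
  "turn": [0, 0, 0, 0, 0, 0, 0, 0, 0],
  "grip": 1
}}

```text
time: 6.8
ee_pos: [0.5644, 0.2214, 0.0866]
eef_rot: [0.997, 0.075, 0.0, -0.001]
ft_force: [-0.5, 0.3, -0.7]
width: 0.0019
grip_force: 0.0
```

```bash
python3 - <<'E'
from bench import *
import cv2,numpy as np
c=camera("top");np.savez("top1.npz",**c)
s=camera("side"); np.savez("side1.npz",**s)
a=cv2.resize(c["image"][150:260,220:380],None,fx=4,fy=4,interpolation=cv2.INTER_CUBIC)
b=cv2.resize(s["image"][150:290,250:390],None,fx=440/140,fy=440/140,interpolation=cv2.INTER_CUBIC)
cv2.imwrite("pics/t1.png",np.hstack([a[:, :380],b[:,:420]])[:,:,::-1]) if False else cv2.imwrite("pics/t1.png",cv2.resize(np.hstack([a,b]),(800,326))[:,:,::-1])
E
```

```text
(no output)
```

View pics/t1.png

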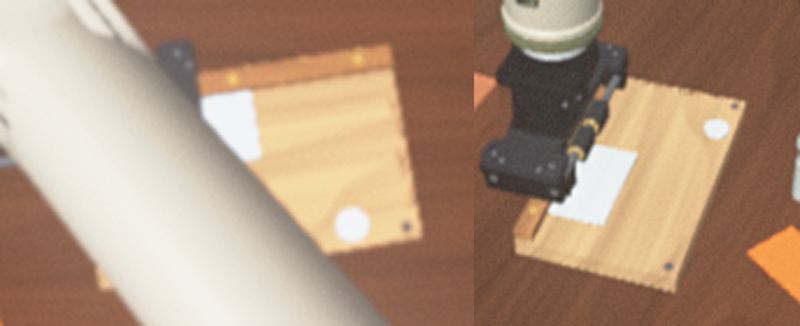

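The plate lies along the fence: its right end is at (257,125) in the left half, its left end around (575,212) in the right half. Working out the push.

```bash
python3 - <<'E'
from h import *
c=dict(np.load("top1.npz")); s=dict(np.load("side1.npz"))
a=np.radians(8.45);R=np.array([[np.cos(a),-np.sin(a)],[np.sin(a),np.cos(a)]]);ctr=np.array([546.6,98.7])
# right end of plate in top: scan rows in the board frame at x=15..55
def prof(cc,xs,ys):
    B=cc["image"][...,2].astype(np.float32)
    for x in xs:
        P=np.c_[(np.c_[np.full(len(ys),x),ys]@R.T+ctr)/1000,np.full(len(ys),.026)]
        q=proj(cc,P).astype(np.float32); v=cv2.remap(B,q[:,:1],q[:,1:],cv2.INTER_LINEAR).ravel()
        i=np.flatnonzero(np.diff((v>205).astype(int))); print(x,ys[i].round(1),v[::20].round())
ys=np.arange(-60,10,.5); print("top right end"); prof(c,[25,35,45],ys)
print("side left end"); prof(s,[10,20,30],np.arange(50,130,.5))
E
```

```text
top right end
25 [-16.] [164. 165. 162. 164. 164. 246. 245.]
35 [-15.] [152. 154. 153. 154. 153. 244. 245.]
45 [-15.5] [146. 145. 148. 149. 151. 246. 245.]
side left end
10 [100.5] [241. 241. 241. 241. 241. 211. 155. 155.]
20 [101.] [241. 241. 240. 241. 240. 219. 151. 151.]
30 [100.5] [240. 240. 240. 240. 240. 213. 146. 146.]
```

Emit:
{"fn": "step_arm", "kwargs": {
  "delta_pos": [
    [0, 0, -1],
    [0, 0, -1],
    [0, 0, -0.4],
    [0, 0, -0.13],
    [0, 0, 0]
  ],
  "turn": [0, 0, 0, 0, 0]
}}

```text
time: 7.4
ee_pos: [0.565, 0.2183, 0.0236]
eef_rot: [0.997, 0.074, -0.0, 0.0]
ft_force: [0.8, 1.1, 0.2]
width: 0.0003
grip_force: 0.0
```

Emit:
{"fn": "step_arm", "kwargs": {
  "delta_pos": [
    [0.044, -0.297, 0],
    [0.044, -0.297, 0],
    [0.044, -0.297, 0],
    [0.044, -0.297, 0],
    [0.044, -0.297, 0],
    [0.044, -0.297, 0],
    [0.044, -0.297, 0],
    [0.044, -0.297, 0],
    [0.044, -0.297, 0],
    [0.044, -0.297, 0],
    [0.044, -0.297, 0],
    [0.03, -0.2, 0]
  ],
  "turn": [0, 0, 0, 0, 0, 0, 0, 0, 0, 0, 0, 0]
}}

```text
time: 8.6
ee_pos: [0.5778, 0.1315, 0.023]
eef_rot: [0.997, 0.074, -0.0, 0.0]
ft_force: [-0.1, 1.3, 0.9]
width: 0.0006
grip_force: 0.8
```

Emit:
{"fn": "step_arm", "kwargs": {
  "delta_pos": [
    [0.044, -0.297, 0],
    [0.044, -0.297, 0],
    [0.044, -0.297, 0],
    [0.044, -0.297, 0],
    [0.03, -0.2, 0],
    [0, 0, 0]
  ],
  "turn": [0, 0, 0, 0, 0, 0]
}}

```text
time: 9.2
ee_pos: [0.583, 0.0965, 0.023]
eef_rot: [0.997, 0.073, -0.0, 0.0]
ft_force: [-0.7, -0.2, 0.2]
width: 0.0007
grip_force: 0.0
```

```bash
cat >look.py <<'E'
from bench import *
from h import *
import sys
a=np.radians(8.45);R=np.array([[np.cos(a),-np.sin(a)],[np.sin(a),np.cos(a)]]);ctr=np.array([546.6,98.7])
c=camera("top"); np.savez(sys.argv[1]+".npz",**c)
cv2.imwrite(f"pics/{sys.argv[1]}.png",cv2.resize(c["image"][150:260,220:400],None,fx=4.4,fy=4.4,interpolation=cv2.INTER_CUBIC)[:,:,::-1])
def scan(L,name):
    B=c["image"][...,2].astype(np.float32)
    for k,(x,y) in L:
        P=np.c_[(np.c_[x,y]@R.T+ctr)/1000,np.full(len(x),.026)]
        q=proj(c,P).astype(np.float32); v=cv2.remap(B,q[:,:1],q[:,1:],cv2.INTER_LINEAR).ravel()
        i=np.flatnonzero(np.diff((v>205).astype(int))); t=y if name=="y" else x
        print(name,k,t[i].round(1))
ys=np.arange(-185,20,.5); xs=np.arange(-30,90,.5)
scan([(x,(np.full(len(ys),x),ys)) for x in(15,25,35,45,55)],"y")
scan([(y,(xs,np.full(len(xs),y))) for y in(-150,-130,-110,-90,-70)],"x")
p=(np.array(read_state()["ee_pos"][:2])*1000-ctr)@R; print("tool in board",p.round(1))
E
python3 look.py t2
```

```text
y 15 [-83.  10.]
y 25 [-78.5  13.5]
y 35 [-75.  -74.5 -71.5  17.5]
y 45 [-127.5 -120.5  -68. ]
y 55 [-127.5 -115.5  -64.5]
x -150 []
x -130 []
x -110 []
x -90 [-4.]
x -70 [39.]
tool in board [35.7 -6.9]
```

View pics/t2.png

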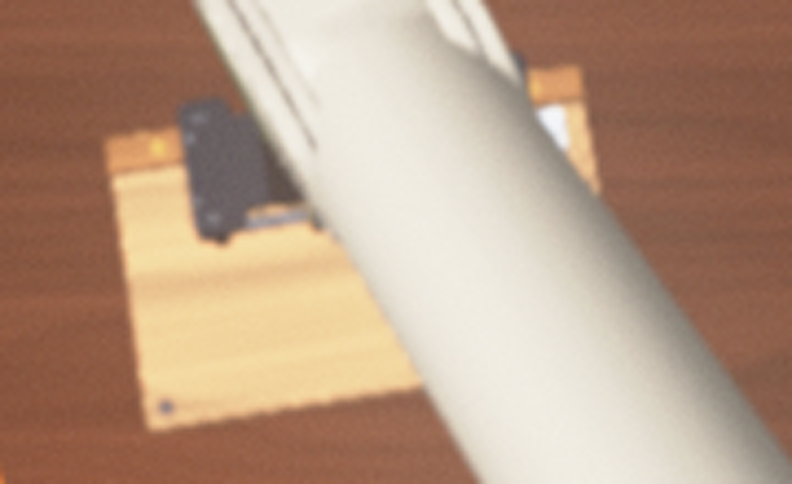

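The top view shows the plate's right end at (568,125) in the crop, still inside the board's end. About 33 mm remain, so I'll push most of that, then retreat and measure clear of the arm.

Emit:
{"fn": "step_arm", "kwargs": {
  "delta_pos": [
    [0.03, -0.2, 0],
    [0.03, -0.2, 0],
    [0.03, -0.2, 0],
    [0.03, -0.2, 0],
    [0.03, -0.2, 0],
    [0.02, -0.12, 0],
    [0, 0, 0]
  ],
  "turn": [0, 0, 0, 0, 0, 0, 0]
}}

```text
time: 9.95
ee_pos: [0.5872, 0.069, 0.023]
eef_rot: [0.997, 0.074, 0.0, 0.0]
ft_force: [-0.5, 0.2, -0.5]
width: 0.0004
grip_force: 0.0
```

Emit:
{"fn": "step_arm", "kwargs": {
  "delta_pos": [
    [-0.06, 0.4, 0],
    [0, 0.5, 0.6],
    [0, 0.5, 1],
    [0, 1, 1],
    [0, 1, 1],
    [0, 1, 1],
    [0, 1, 0],
    [0, 1, 0],
    [0, 1, 0],
    [0, 1, 0],
    [0, 1, 0],
    [0, 0, 0]
  ],
  "turn": [0, 0, 0, 0, 0, 0, 0, 0, 0, 0, 0, 0]
}}

```text
time: 11.15
ee_pos: [0.5831, 0.3111, 0.1394]
eef_rot: [0.997, 0.077, -0.0, -0.002]
ft_force: [-0.2, 0.5, 1.0]
width: 0.0003
grip_force: 0.0
```

```bash
python3 look.py t3
```

```text
y 15 [-153.5  -42. ]
y 25 [-153.5  -42.5]
y 35 [-154.  -43.]
y 45 [-153.5  -43.5]
y 55 [-154.  -43.]
x -150 [ 4. 63.]
x -130 [ 3.  63.5]
x -110 [ 3. 64.]
x -90 [ 2.5 64.5]
x -70 [ 2.5 64. ]
tool in board [ 67.8 202.2]
```

View pics/t3.png

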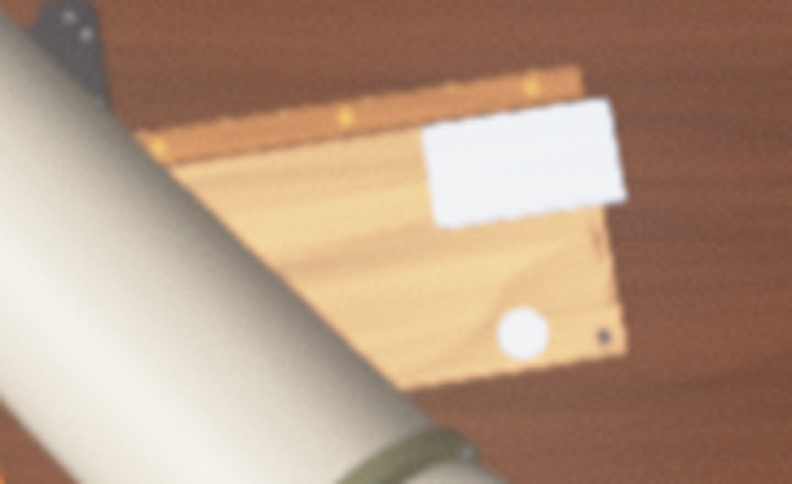

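The plate lies along the fence with its right end at (615,150), sticking out about 14 mm. The disc (522,333) is unmoved. About 6 mm more to push.

Emit:
{"fn": "step_arm", "kwargs": {
  "delta_pos": [
    [0.08, -1, 0],
    [0, -1, 0],
    [0, -1, 0],
    [0, -1, 0],
    [0, -1, 0],
    [0, -1, -0.65],
    [0, -1, -1],
    [0, -1, -1],
    [0, -1, -1],
    [0, -0.16, -0.6],
    [0, 0, -0.38],
    [0, 0, 0]
  ],
  "turn": [0, 0, 0, 0, 0, 0, 0, 0, 0, 0, 0, 0]
}}

```text
time: 12.4
ee_pos: [0.5878, 0.0763, 0.0232]
eef_rot: [0.997, 0.074, 0.0, 0.0]
ft_force: [-0.4, -0.2, 0.0]
width: 0.0005
grip_force: 0.0
```

Emit:
{"fn": "step_arm", "kwargs": {
  "delta_pos": [
    [0.016, -0.12, 0],
    [0.016, -0.12, 0],
    [0.012, -0.08, 0],
    [0.012, -0.08, 0],
    [0.008, -0.06, 0],
    [0.008, -0.06, 0],
    [0, 0, 0]
  ],
  "turn": [0, 0, 0, 0, 0, 0, 0]
}}

```text
time: 13.1
ee_pos: [0.5896, 0.063, 0.0226]
eef_rot: [0.997, 0.074, 0.0, -0.0]
ft_force: [-0.5, 2.2, 2.7]
width: 0.0003
grip_force: 1.8
```

Emit:
{"fn": "step_arm", "kwargs": {
  "delta_pos": [
    [-0.06, 0.4, 0],
    [0, 0, 0.8],
    [0, 0, 0.8],
    [-0.6, -1, 0],
    [-0.6, -1, 0],
    [-0.5, -1, 0],
    [0, -0.22, 0],
    [0, 0, -0.5],
    [0, 0, 0]
  ],
  "turn": [0, 0, 0, 0, 0, 0, 0, 0, 0],
  "grip": 0.5
}}

```text
time: 14.0
ee_pos: [0.5446, -0.0066, 0.048]
eef_rot: [0.997, 0.075, -0.001, -0.0]
ft_force: [-0.0, -0.2, -0.7]
width: 0.0432
grip_force: 0.0
```

Emit:
{"fn": "step_arm", "kwargs": {
  "delta_pos": [
    [0, 0, -0.6],
    [0, 0, -0.37],
    [0, 0, 0],
    [0.14, 0.02, 0],
    [0.12, 0.018, 0],
    [0.08, 0.012, 0],
    [0.04, 0.006, 0],
    [0, 0, 0]
  ],
  "turn": [0, 0, 0, 0, 0, 0, 0, 0]
}}

```text
time: 14.8
ee_pos: [0.5551, -0.0063, 0.0259]
eef_rot: [0.997, 0.074, 0.0, 0.0]
ft_force: [-2.0, -0.8, 2.6]
width: 0.0437
grip_force: 2.0
```

Emit:
{"fn": "step_arm", "kwargs": {
  "delta_pos": [
    [0.04, 0.006, 0],
    [0.04, 0.006, 0],
    [0, 0, 0]
  ],
  "turn": [0, 0, 0]
}}

```text
time: 15.1
ee_pos: [0.5565, -0.0062, 0.0258]
eef_rot: [0.997, 0.074, -0.0, 0.0]
ft_force: [-4.9, -0.4, 6.8]
width: 0.0435
grip_force: 3.8
```

Emit:
{"fn": "step_arm", "kwargs": {
  "delta_pos": [
    [0, 0, 0.4],
    [-0.25, -0.04, 0],
    [-0.25, -0.04, 0],
    [0, 0, -0.4],
    [0, 0, 0]
  ],
  "turn": [0, 0, 0, 0, 0]
}}

```text
time: 15.6
ee_pos: [0.5432, -0.0082, 0.024]
eef_rot: [0.997, 0.074, -0.001, 0.0]
ft_force: [0.2, -0.4, 0.3]
width: 0.0434
grip_force: 0.0
```

```bash
python3 - <<'E'
from bench import *
from h import *
s=camera("side"); cv2.imwrite("pics/s4.png",cv2.resize(s["image"][150:270,290:430],None,fx=5,fy=5,interpolation=cv2.INTER_CUBIC)[:,:,::-1])
E
```

```text
(no output)
```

View pics/s4.png

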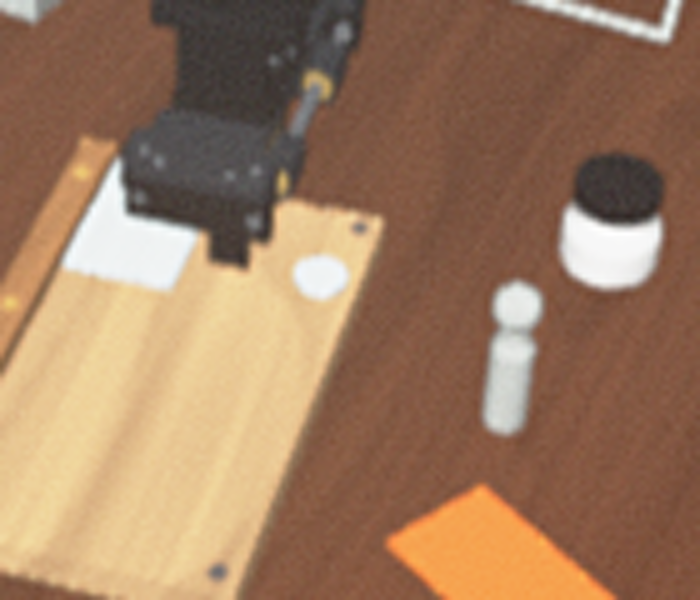

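The plate (130,240) sits along the fence and the fingertips (230,245) are free beside it. The tips rode up the edge last time, so I'll go lower and press gently again.

Emit:
{"fn": "step_arm", "kwargs": {
  "delta_pos": [
    [0, 0, -0.05],
    [0.15, 0.022, 0],
    [0.12, 0.018, 0],
    [0.08, 0.012, 0],
    [0.06, 0.009, 0],
    [0, 0, 0]
  ],
  "turn": [0, 0, 0, 0, 0, 0]
}}

```text
time: 16.25
ee_pos: [0.5547, -0.0064, 0.0243]
eef_rot: [0.997, 0.074, -0.0, 0.0]
ft_force: [-0.6, -0.1, -0.1]
width: 0.0435
grip_force: 0.0
```

Emit:
{"fn": "step_arm", "kwargs": {
  "delta_pos": [
    [0.05, 0.008, 0],
    [0.04, 0.006, 0],
    [0, 0, 0]
  ],
  "turn": [0, 0, 0]
}}

```text
time: 16.55
ee_pos: [0.5553, -0.0064, 0.0239]
eef_rot: [0.997, 0.074, -0.002, 0.0]
ft_force: [-7.4, -1.2, 4.8]
width: 0.0436
grip_force: 3.9
```

Emit:
{"fn": "step_arm", "kwargs": {
  "delta_pos": [
    [-0.3, -0.05, 0],
    [-0.1, 0, 0.4],
    [0, 0, 1],
    [0, 0, 1],
    [0, 1, 1],
    [0, 1, 1],
    [0, 1, 0],
    [0, 1, 0],
    [0, 1, 0],
    [0, 1, 0],
    [0, 1, 0],
    [0, 1, 0]
  ],
  "turn": [0, 0, 0, 0, 0, 0, 0, 0, 0, 0, 0, 0]
}}

```text
time: 17.75
ee_pos: [0.5471, 0.1938, 0.1354]
eef_rot: [0.997, 0.074, 0.001, -0.0]
ft_force: [0.4, -0.3, 0.2]
width: 0.0439
grip_force: 0.0
```

Emit:
{"fn": "step_arm", "kwargs": {
  "delta_pos": [
    [0, 1, 0],
    [0, 1, 0],
    [0, 1, 0],
    [0, 1, 0],
    [0, 1, 0],
    [0, 0, 0]
  ],
  "turn": [0, 0, 0, 0, 0, 0]
}}

```text
time: 18.35
ee_pos: [0.5455, 0.322, 0.1354]
eef_rot: [0.997, 0.077, 0.0, -0.002]
ft_force: [-0.9, 0.4, 0.1]
width: 0.0434
grip_force: 0.0
```

```bash
python3 look.py t5; python3 - <<'E'
from h import *
c=dict(np.load("t5.npz"))
X,r=face(c,proj(c,[.595,0,.026])[0],205,z=.026); a=np.radians(8.45);R=np.array([[np.cos(a),-np.sin(a)],[np.sin(a),np.cos(a)]]);ctr=np.array([546.6,98.7])
print(((X-ctr)@R).round(1)); describe(X)
# board right end at thresholds, z=.022
B=c["image"][...,2].astype(np.float32); ys=np.arange(-160,-110,.25)
for x in(-40,-30,-20,-10):
    P=np.c_[(np.c_[np.full(len(ys),x),ys]@R.T+ctr)/1000,np.full(len(ys),.022)]; q=proj(c,P).astype(np.float32); v=cv2.remap(B,q[:,:1],q[:,1:],cv2.INTER_LINEAR).ravel()
    print(x,ys[np.flatnonzero(np.diff((v>120).astype(int)))],v[[0,-1]])
B=c["image"][...,2]
for b in blobs(c,B>210,20):
    if 20<b[1][4]<400: print("silver",b[2],ray(c,b[2],.026)[0]*1000)
E
```

```text
y 15 [-160.  -49.]
y 25 [-160.5  -48.5]
y 35 [-159.5  -49. ]
y 45 [-159.5  -49. ]
y 55 [-160.5  -49. ]
x -150 [ 5. 65.]
x -130 [ 3.5 65.5]
x -110 [ 4.  64.5]
x -90 [ 4. 65.]
x -70 [ 4. 65.]
tool in board [ 32.  218.7]
[[   3.7  -48.7]
 [   5.2 -159.6]
 [  65.2 -159.8]
 [  65.1  -49. ]]
[557.4  51.1] len 110.9 ang -80.81
[575.2 -58.4] len 60.0 ang 8.29
[634.6 -49.7] len 110.8 ang 98.52
[618.2  59.8] len 61.3 ang -171.82
-40 [-139.5] [ 75.8457 152.    ]
-30 [-140.75] [ 75.80469 151.36523]
-20 [-139.75] [ 75.041016 155.5     ]
-10 [-139.25] [ 74.25  153.625]
silver [534.88636364  75.65151515] [ 894.44446854 -529.37418586   26.        ]
silver [173.24561404 139.26315789] [725.22721734 435.26665544  26.        ]
silver [168.98857143 144.56571429] [710.99042207 445.77816333  26.        ]
silver [138.02919708 176.01459854] [627.82582389 521.94208984  26.        ]
silver [133.72636816 181.65174129] [613.09023072 532.21702969  26.        ]
silver [338.21 225.33] [494.31330706   8.1133797   26.        ]
silver [634.64583333 249.5       ] [ 424.20602465 -744.91575609   26.        ]
silver [373.79310345 274.86206897] [368.46673027 -78.91162002  26.        ]
silver [ 41.11818182 336.38181818] [230.02920553 737.04473684  26.        ]
silver [397.89189189 348.43243243] [ 189.67287666 -132.70163458   26.        ]
silver [304.17948718 391.62051282] [92.41206314 97.09513757 26.        ]
```

View pics/t5.png

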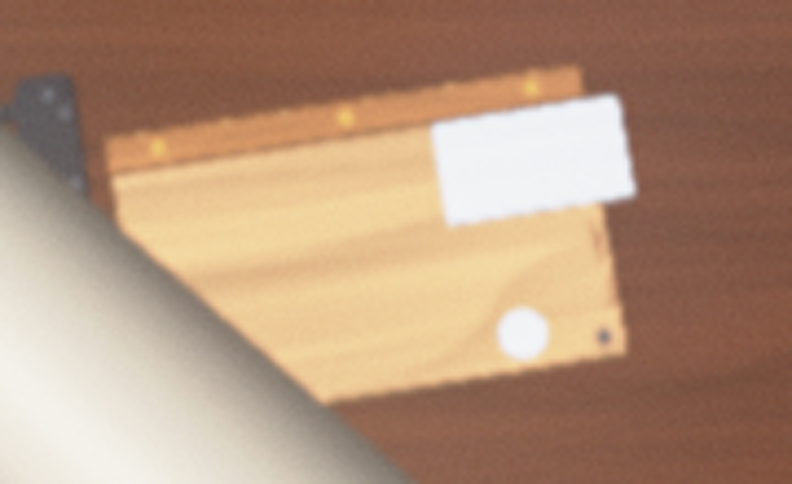

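The plate's far edge lies along the fence, from (432,125) to (620,95). Its right end (625,145) sticks out about 19.5–20 mm past the board's end, it is parallel to the fence within about 0.2°, and the disc is unmoved. Handing in.

```bash
python3 -c "
from bench import *
print(close_job())"
```

```text
the job is handed in; nothing more can be done
None
```

The job is handed in: the plate lies flat along the fence with about 20 mm (measured 19.5–20 mm) sticking out past the board's right-hand end; it was only pushed, and the disc is where it was.

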